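Nest two clip cups and hold the stack to the code reader

TASK

Book out the pair of stacking steel cups: set the narrow round cup that stands on the bare desk into the wide cup on the cork coaster so that it is fully seated, then grip the lower, wide cup, lift the nested pair together and hold it up to the desk code reader, the underside of the stack square to the tilted window, centred on it and about 10 cm from it. Finish while holding it there still: do not put it down or let go, do not touch the reader, and leave everything else where it stands.

Things in the scene. Friction and masses are not known exactly. Their poses are not given: they have to be found in the camera images.
- cup_base_mid (a point): LOWER, WIDE CUP, starts upright on the cork coaster: round steel stacking cup, open, empty, 56 mm high, 60 to 130 g. Foot 49 mm across widening to 58 mm at 30 mm up; then an upright rim band 62 mm across (30 to 56 mm up), by which to grip it. Mouth 56 mm, inner floor 4 mm up and 44 mm across. This point: on its axis, half-way up (28 mm above the underside); z towards the mouth.
- cup_top_mid (a point): UPPER, NARROW CUP, starts upright on the bare desk: the same form, narrower and taller, steel, open, empty, 76 mm high, 55 to 115 g. Foot 38 mm across widening to 49 mm at 54 mm up; then an upright rim band 52 mm across (54 to 76 mm up). This point: on its axis, half-way up (38 mm above the underside). Seated on the lower cup's floor, this point is 14 mm above the lower cup's and the stack is 80 mm high.
- scan_window (a point): Centre of the 66 mm square dark window on the head (85 mm square, 40 mm thick) of the grey fixed code reader, 115 mm above the desk. Its z axis is the window's outward normal: 35 degrees from vertical, tipped towards the reader's front, the robot's side. Its y axis is level. The reader's foot is 120 mm by 100 mm.
- coaster: Fixed round dark-brown cork coaster 92 mm across, 5 mm thick, under the lower cup; origin at the centre of its underside.
- pot: Bystander: square steel pen pot, 50 mm wide, 90 mm high, loose; not one of the stacking cups. Origin at the centre of its underside.
- clip0: Bystander: loose steel bulldog clip, 56 mm wide, 20 mm high, to the far left; origin on the desk under its jaw.
- clip1: Bystander: loose steel bulldog clip, the same, to the far right.
- scanner: The code reader's foot; origin at the centre of its underside below the window; fixed, front faces its -x.
Mind the look-alikes: they are no part of the job. Leave any green or orange look-alike of the part that bears cup_top_mid alone. What is shaped like the scanner but blue is not meant.

How it is judged (in metres and radians):
On the way:
1. the upper cup is fully seated in the lower cup, which still stands on its coaster (x of cup_top_mid in the frame of cup_base_mid between -0.006 and 0.006 m and y of cup_top_mid in the frame of cup_base_mid between -0.006 and 0.006 m and z of cup_top_mid in the frame of cup_base_mid between 0.011 and 0.017 m and angle between the z axis of cup_base_mid and the z axis of cup_top_mid, either way round below 0.12 rad and height (world z) of cup_base_mid below 0.038 m and horizontal distance between cup_base_mid and coaster below 0.045 m), for 0.2 s.
At the end, for the whole second after the job is handed in: Upper cup still seated (14 mm up within 3 mm, 6 mm sideways, 7 degrees); fingers grip the lower cup; the stack is held still, mouth up, its underside 70 to 130 mm from the window, within 25 mm of the window's centre line in its x and y, and square to it within 11 degrees (x of cup_top_mid in the frame of cup_base_mid between -0.006 and 0.006 m and y of cup_top_mid in the frame of cup_base_mid between -0.006 and 0.006 m and z of cup_top_mid in the frame of cup_base_mid between 0.011 and 0.017 m and angle between the z axis of cup_base_mid and the z axis of cup_top_mid, either way round below 0.12 rad and z of cup_base_mid in the frame of scan_window between 0.098 and 0.158 m and x of cup_base_mid in the frame of scan_window between -0.025 and 0.025 m and y of cup_base_mid in the frame of scan_window between -0.025 and 0.025 m and angle between the z axis of cup_base_mid and the z axis of scan_window, either way round below 0.2 rad and angle between cup_base_mid's own z axis and vertical below 1 rad and height (world z) of cup_base_mid above 0.15 m and contact force between the fingers and cup_base above 1 N and contact force between cup_base and scanner below 0.1 N and linear speed of each of cup_base, cup_top below 0.02 m/s); the arm keeps its last pose, push and grip.
It fails at once if the code reader is touched (contact force between any of the arm, the fingers, cup_base, cup_top and scanner above 1 N).
It fails at once if the pen pot or a bulldog clip is shifted by more than 20 mm (distance of any of pot, clip0, clip1 from where it was at the start of the episode above 0.02 m).
It also fails if it takes over 51 s, if anything falls off the work surface, if the arm or the gripper's body presses on something with over 40 N, if the wrist force passes 120 N, or if a joint passes its speed limit or range.

ROBOT

A 6-joint arm with a two-finger parallel gripper is mounted at the origin on the work surface. World frame = base frame: x ahead of the robot, y to its left, z up, the work surface at z = 0. Lengths are in mm, angles in rad, forces in N, time in s.
With the tool pointing down it reaches from about 275 to 750 mm from the base axis. Payload 10.2 kg.
Tool frame: the origin (TCP) lies midway between the tips of the shut fingers; the grasp point (between the pads) lies 19 mm behind it; z points along the fingers, y is the direction in which the jaws open and shut (so a half turn about z gives the same grasp; the last joint's range is limited). The gripper opens to 85 mm and grips with 20 to 120 N. Pads are 22 mm wide; open, the fingers measure 114 mm over their backs; the gripper's body (76 mm by 85 mm) begins 54 mm behind the grasp point. The pads swing forward as they close: fully open they stand 13 mm farther back than shut.
Start: joints at [-1.442, 0.313, 1.498, -0, 1.331, -0.223], TCP at [180.896, -492.857, 231.294] pointing down, gripper open.
Joint ranges: [-2.94, 2.94], [-0.97, 2.17], [0.19, 2.56], [-1.23, 4.37], [0.02, 3.11], [-2.88, 2.88]. Speed limits (rad/s): [2.39, 2.39, 3.01, 3.14, 3.14, 3.14].

INTERFACE

Orientations are given as a 3x3 rotation matrix whose columns are the frame's x, y, z axes.
In Python, from station import bot gives the robot as it stands.
- The arm moves only by the shell command python3 -m creep 'ROWS' [OPENING] [FORCE]. ROWS is JSON, a list of rows, each a list of 2 entries, a list of its own where there are three numbers: the shift along the tool's x, y, z in units of 40 mm (1.0 is 40 mm), then the turn about the tool's z in degrees. A call has 1 to 8 rows; each row shifts and turns the commanded pose from where the row before left it, along the tool's axes as they then stand; what a row does not reach is not made up. A row lasts 1/12 s, in which the tool goes at most 41.7 mm and 7.16 degrees, less where a joint would pass 70% of its speed; a pose out of reach is approached as far as the arm can. A call is refused whole if a number of a shift passes 1 or a number of a turn 7.16, either way. A call with a gripper value outside its range is refused whole. OPENING is the closure in counts, from 0 (fully open) to 255 (shut), set as the call begins (- or left out, the last holds). The fingers move at their own pace and stop on an object; FORCE is the grip in N (left out, the last holds). Time passes only in rows, so rows that do not move let the fingers close. It gives the time, the measured TCP pose, the force and the opening at its end, in the units of the state.
- bot.observe(): the state, without advancing time (a new reading comes with each control period).
- bot.get_image(name): name is "scene" or "top" or "wrist"; returns a dict with "img" (384x512x3 uint8, red, green, blue), "fx", "fy", "cx", "cy" (pixels), "extrinsics" (4x4, takes a point from camera to world coordinates); the wrist camera has in their place "T_tool_cam" (4x4, takes a point from camera to tool coordinates, whose origin is the TCP and whose axes are the flange's). Camera axes: x right, y up, looking along -z (the intrinsics and any distortion apply to the point x, -y, -z); pixel columns grow to the right and rows downward; lengths in mm; the calibration is good to about 2 mm. A picture is of the moment at which its call begins: read the wrist's pose just before it. There is no depth.
- bot.sign_off(): hands the job in, once; it reports no verdict.
Trained networks look in a picture, given as the dict that the camera call returned (one of the last four; its "shot" number tells which), for a name from the list of things; names that differ only in an ending like _2 or _b are one class to them, and where a whole thing is asked for, a point or a joint stands for the part that bears it (a point fixed in the world has none). Each returns a list of dicts, best first, with "score" (0 to 1); they miss things now and then, are a little off and sometimes report something else, mostly with a low value. They report only what shows in the picture. A call takes as long as a camera call. They do not tell look-alikes from the thing itself.
- bot.look_for(picture, label): "position" ([column, row] in pixels, amid what is visible of it).
- bot.place_of(picture, label): "position" ([column, row] in pixels: a listed point, or the origin of a listed thing).
The state is a dict: "t": time; "q": joint angles; "joint_velocities": joint speeds; "effort": joint torques, N m; "tool_pos": TCP position; "orientation": TCP orientation; "ft_force": force on the tool from outside, world axes, zero at the start; "torque": the same for the moment, N m; "width": opening from 0.0 (shut) to 1.0 (fully open).
Only numpy, scipy, OpenCV 4.12 (cv2) and the standard library are available. Lean on these libraries where they do the work, as an engineer would, in place of code of your own. Each camera call takes 0.05 s, during which the arm holds its last target.

## Working session

There is one attempt and no reset: what is moved stays moved. The work goes in short steps, Python scripts to look and compute and a shell command to move; the robot and the scene stay as the last step left them, time stands still between calls to the robot, and variables do not carry over. Pictures are saved under pics/ and viewed, and the job is handed in when it is done.

```bash
ls; mkdir -p pics; cat > h.py <<'E'
import numpy as np, cv2, json
from station import bot
def snap(n,f):
    s=bot.observe(); p=bot.get_image(n); 
    if f: cv2.imwrite('pics/'+f,cv2.cvtColor(p['img'],cv2.COLOR_RGB2BGR))
    if n=='wrist':
        T=np.eye(4);T[:3,:3]=s['orientation'];T[:3,3]=s['tool_pos'];p['E']=T@np.array(p['T_tool_cam'])
    else: p['E']=np.array(p['extrinsics'])
    return p
def ray(p,uv):
    d=np.array([(uv[0]-p['cx'])/p['fx'],-(uv[1]-p['cy'])/p['fy'],-1.]);E=p['E'];d=E[:3,:3]@d
    return E[:3,3],d/np.linalg.norm(d)
def onz(p,uv,z):
    o,d=ray(p,uv);return o+d*(z-o[2])/d[2]
def proj(p,X):
    E=p['E'];c=E[:3,:3].T@(np.array(X)-E[:3,3]);return [p['cx']+p['fx']*c[0]/-c[2],p['cy']+p['fy']*-c[1]/-c[2]]
E
python3 - <<'E'
from h import *
np.set_printoptions(precision=1,suppress=True)
for n in ['scene','top']:
    p=snap(n,n+'0.png'); print(n,{k:v for k,v in p.items() if k not in('img',)})
    for l,z in [('cup_base_mid',33),('cup_top_mid',38),('scan_window',115),('coaster',0),('pot',0),('clip0',0),('scanner',0)]:
        for r in bot.place_of(p,l): print(l,np.array(r['position']),round(r['score'],2),onz(p,r['position'],z))
print(bot.observe())
E
```

```text
pics
scene {'fx': 384.8548694330193, 'fy': 384.8548694330193, 'cx': 254.51231497257183, 'cy': 195.5186203961355, 'extrinsics': array([[ -0.7,  -0.6,   0.3, 865.8],
       [  0.7,  -0.6,   0.4, 303.7],
       [  0. ,   0.5,   0.9, 829.7],
       [  0. ,   0. ,   0. ,   1. ]]), 'shot': 1, 'E': array([[ -0.7,  -0.6,   0.3, 865.8],
       [  0.7,  -0.6,   0.4, 303.7],
       [  0. ,   0.5,   0.9, 829.7],
       [  0. ,   0. ,   0. ,   1. ]])}
cup_base_mid [206.5 132.3] 0.79 [ 529.2 -267.    33. ]
cup_base_mid [290.2 178.8] 0.59 [465.2 -16.5  33. ]
cup_top_mid [326.4 213.8] 0.73 [471.9 109.6  38. ]
cup_top_mid [366.1 241. ] 0.69 [455.6 214.7  38. ]
cup_top_mid [382.2 205.8] 0.62 [358.9 181.6  38. ]
scan_window [248.4 306.1] 0.67 [757.2 164.2 115. ]
scan_window [207.7 225.5] 0.6 [712.1 -14.4 115. ]
coaster [213.3 142.1] 0.78 [ 522.3 -251.9   -0. ]
coaster [366.2 243.4] 0.32 [440.4 214.5   0. ]
pot [286.5 179.4] 0.82 [457.  -34.8   0. ]
pot [325.9 317.5] 0.6 [633.3 267.7   0. ]
clip0 [324.1 317.6] 0.8 [636.3 265.4   0. ]
clip0 [169.1 159.2] 0.59 [ 644.4 -284.7    0. ]
scanner [213.5 252. ] 
[... 857 characters left out ...]
er [360.5 218.4] 0.82 [ 529.6 -269.1    0. ]
pot [255.7 248.7] 0.66 [453.5 -28.3   0. ]
clip0 [131.8 168.4] 0.75 [631.9 262.6   0. ]
clip0 [367.4 167.4] 0.68 [ 651.3 -287.2    0. ]
scanner [177.4 116.6] 0.76 [760.8 163.6   0. ]
scanner [243.1 135.7] 0.66 [719.1   7.1   0. ]
{'t': 0.8, 'q': array([-1.4,  0.3,  1.5,  0. ,  1.3, -0.2]), 'joint_velocities': array([-0., -0., -0.,  0., -0., -0.]), 'effort': array([ -0. , -41.2, -26. ,  -0. ,   0. ,   0. ]), 'tool_pos': array([ 180.9, -492.9,  231.3]), 'orientation': array([[ 0.9,  0.3,  0. ],
       [ 0.3, -0.9, -0. ],
       [ 0. ,  0. , -1. ]]), 'ft_force': array([1. , 0.2, 0.1]), 'torque': array([-0.1, -0. ,  0. ]), 'width': 0.9971325046458189}
```

View images.

View pics/scene0.png

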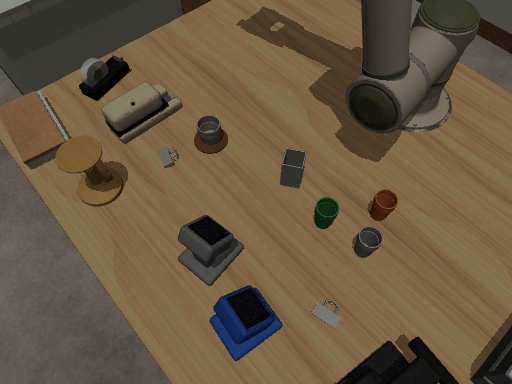

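View pics/top0.png

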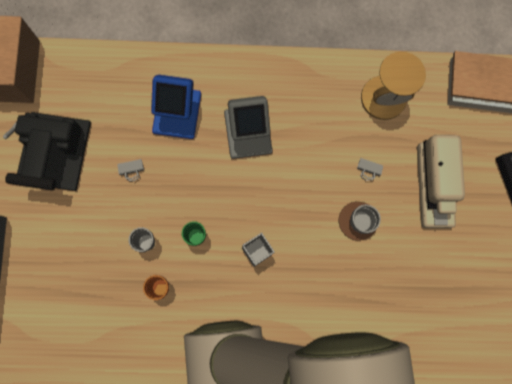

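```bash
python3 - <<'E'
import cv2,numpy as np
a=cv2.imread('pics/scene0.png')[130:270,260:420];b=cv2.imread('pics/top0.png')[190:330,110:290]
cv2.imwrite('pics/crop0.png',np.hstack([cv2.resize(a,(400,350),interpolation=2),cv2.resize(b,(400,350),interpolation=2)]))
a=cv2.imread('pics/scene0.png')[200:350,170:360];b=cv2.imread('pics/top0.png')[60:180,140:300]
cv2.imwrite('pics/crop1.png',np.hstack([cv2.resize(a,(400,350),interpolation=2),cv2.resize(b,(400,350),interpolation=2)]))
E
```

```text
(no output)
```

View pics/crop0.png

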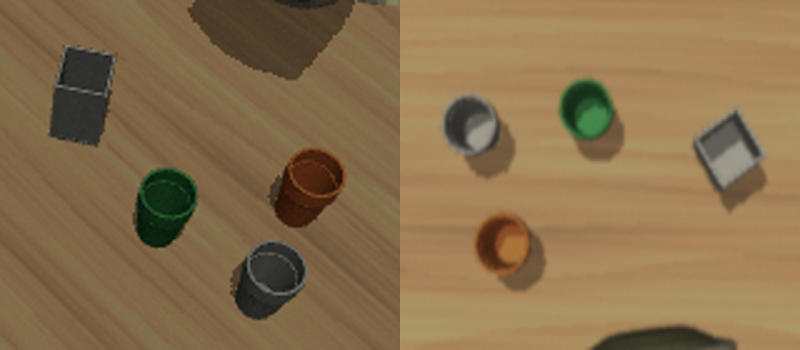

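View pics/crop1.png

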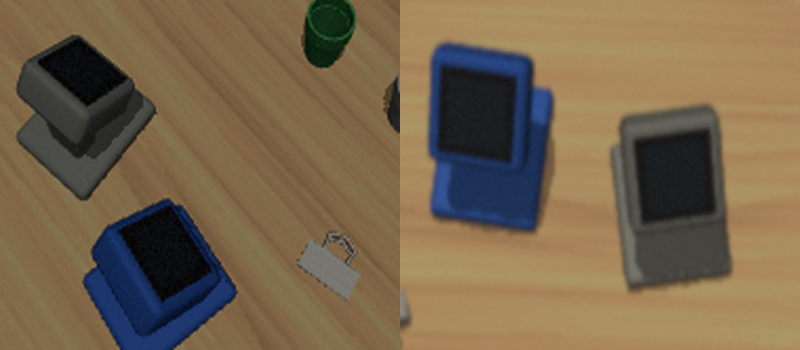

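```bash
python3 -m creep --help | head -30; python3 -m creep '[[[0,0,-1],0],[[0,0,-1],0],[[0,0,-1],0],[[0,0,-1],0],[[0,0,-1],0],[[0,0,-1],0],[[0,0,-1],0],[[0,0,-1],0]]'; python3 -c "
from h import *
s=bot.observe();print(s['q'],s['tool_pos'],s['orientation'],s['t'])"
```

```text
t: 1.47
tool_pos: [180.9, -492.1, 550.3]
orientation: [[0.939, 0.345, 0.0], [0.345, -0.939, -0.002], [-0.0, 0.002, -1.0]]
ft_force: [0.2, -1.3, 0.6]
width: 1.002
[-1.44228013e+00  3.81035687e-01  5.76453197e-01  2.22138784e-05
  2.18232952e+00 -2.23361286e-01] [ 180.85902384 -492.05309754  550.32144769] [[ 9.38722916e-01  3.44672636e-01  2.45430015e-04]
 [ 3.44672519e-01 -9.38721347e-01 -1.75728137e-03]
 [-3.75296408e-04  1.73419327e-03 -9.99998426e-01]] 1.4667invalid input: not JSON, or not a number
```

```bash
for i in 1 ; do python3 -m creep '[[[0,0,-1],0],[[0,0,-1],0],[[0,0,-1],0],[[0,0,-1],0],[[0,0,-1],0],[[0,0,-1],0],[[0,0,-1],0],[[0,0,-1],0]]';done; python3 -c "
from h import *
s=bot.observe();print(s['q'],s['t'])"
```

```text
t: 2.13
tool_pos: [142.9, -390.2, 684.9]
orientation: [[0.939, 0.344, 0.025], [0.345, -0.936, -0.07], [-0.0, 0.074, -0.997]]
ft_force: [-0.6, -0.4, 0.1]
width: 0.998
[-1.51721045  0.3387908   0.18704196  0.03828925  2.54430147 -0.2658184 ] 2.1333
```

```bash
python3 -m creep '[[[0,1,0],0],[[0,1,0],0],[[0,1,0],0],[[0,1,0],0],[[0,1,0],0],[[0,1,0],0],[[0,1,0],0],[[0,1,0],0]]'; python3 -c "
from h import *
s=bot.observe();print(s['q'],s['t'])"
```

```text
t: 2.8
tool_pos: [212.0, -578.6, 559.6]
orientation: [[0.939, 0.34, 0.057], [0.345, -0.926, -0.154], [0.0, 0.164, -0.986]]
ft_force: [0.2, -0.0, -0.3]
width: 1.003
[-1.42350193  0.60876356  0.18762668  0.04078799  2.18340477 -0.17829284] 2.8
```

```bash
python3 -m creep '[[[0,1,0],0],[[0,1,0],0],[[0,1,0],0],[[0,1,0],0],[[0,1,0],0],[[0,1,0],0],[[0,1,0],0],[[0,1,0],0]]';  python3 -m creep '[[[0,-1,0],0],[[0,-1,0],0],[[0,-1,0],0],[[0,-1,0],0]]';python3 -c "
from h import *
s=bot.observe();print(s['q'],s['t'])"
```

```text
t: 3.47
tool_pos: [255.6, -697.3, 468.1]
orientation: [[0.939, 0.328, 0.105], [0.345, -0.894, -0.286], [0.0, 0.305, -0.952]]
ft_force: [-0.6, -0.3, 1.0]
width: 1.006
t: 3.8
tool_pos: [221.3, -607.4, 441.0]
orientation: [[0.939, 0.329, 0.105], [0.345, -0.894, -0.286], [0.0, 0.305, -0.952]]
ft_force: [-0.1, -1.3, 1.7]
width: 1.003
[-1.42792351  0.38430623  0.8973765   0.06355036  1.55681232 -0.20047307] 3.8
```

```bash
python3 -m creep '[[[0,-1,0],0],[[0,-1,0],0],[[0,-1,0],0],[[0,-1,0],0],[[0,-1,0],0],[[0,-1,0],0],[[0,-1,0],0],[[0,-1,0],0]]';python3 -c "
from h import *
s=bot.observe();print(s['q'],s['t'])"
```

```text
t: 4.47
tool_pos: [116.4, -320.4, 343.8]
orientation: [[0.938, 0.329, 0.105], [0.346, -0.894, -0.286], [-0.0, 0.305, -0.952]]
ft_force: [-0.4, -0.9, 0.8]
width: 1.002
[-1.6816969  -0.38033713  1.9081896   0.14076023  1.33691268 -0.47752121] 4.4667
```

```bash
python3 -m creep '[[[0,-1,0],0],[[0,-1,0],0],[[0,-1,0],0],[[0,-1,0],0]]';python3 -c "
from h import *
s=bot.observe();print(s['q'],s['t'])"
```

```text
t: 4.8
tool_pos: [72.1, -210.3, 309.4]
orientation: [[0.939, 0.328, 0.104], [0.344, -0.896, -0.282], [0.001, 0.3, -0.954]]
ft_force: [-1.6, 0.1, 0.7]
width: 0.997
[-2.17674345 -0.78315371  2.15448489  0.24830295  1.59053817 -0.92912311] 4.8
```

```bash
python3 -m creep '[[[0,1,0],0],[[0,1,0],0],[[0,0.5,1],0],[[0,0,1],0],[[0,-0.5,1],0],[[0,-0.5,1],0]]';python3 -c "
from h import *
s=bot.observe();print(s['q'],s['t'])"
```

```text
t: 5.3
tool_pos: [95.8, -285.6, 176.3]
orientation: [[0.94, 0.326, 0.103], [0.341, -0.897, -0.279], [0.002, 0.298, -0.955]]
ft_force: [-0.5, -1.4, -0.6]
width: 0.999
[-1.79985813 -0.36832973  2.33915551  0.20646822  0.9262447  -0.68137036] 5.3
```

```bash
python3 -m creep '[[[0,-0.8,0.2],0],[[0,-0.8,0.2],0],[[0,-0.8,0.2],0],[[0,-0.8,0.2],0]]';python3 -c "
from h import *
s=bot.observe();print(s['q'],s['t'])"
```

```text
t: 5.63
tool_pos: [62.8, -204.4, 142.5]
orientation: [[0.94, 0.327, 0.094], [0.34, -0.903, -0.263], [-0.002, 0.279, -0.96]]
ft_force: [-0.4, 0.5, -0.1]
width: 1.0
[-2.2487169  -0.7239146   2.56181661  0.26200734  1.16512507 -1.11238496] 5.6333
```

```bash
python3 -m creep '[[[0,1,-0.3],0],[[0,1,-0.3],0],[[0,1,-0.3],0],[[0,1,0],0],[[0,1,0],0],[[0,1,0],0],[[0,0.5,-0.5],-7.16],[[0,0,-0.5],-7.16]]'; python3 -m creep '[[[0,0,-0.6],-7.16],[[0,0,-0.6],-7.16],[[0,0,-0.6],-7.16],[[0,0,-0.6],-7.16],[[0,0,-0.6],-7.16],[[0,0,-0.6],-7.16],[[0,0,0],-7.16],[[0,0,0],-7.16]]' ;python3 -c "
from h import *
s=bot.observe();print(s['q'],s['t'])"
```

```text
t: 6.3
tool_pos: [130.8, -396.5, 272.1]
orientation: [[0.827, 0.554, 0.096], [0.558, -0.789, -0.255], [-0.065, 0.265, -0.962]]
ft_force: [-0.1, 0.9, -0.9]
width: 0.997
t: 6.97
tool_pos: [116.0, -357.2, 411.4]
orientation: [[-0.018, 0.995, 0.095], [0.965, 0.042, -0.26], [-0.262, 0.087, -0.961]]
ft_force: [-0.3, 0.7, -1.3]
width: 1.003
[-1.65693002 -0.2678871   1.66027911  0.11794365  1.49482946 -1.68165935] 6.9667
```

```bash
python3 -m creep '[[[0.61,0.75,-0.1],0],[[0.61,0.75,-0.1],0],[[0.61,0.75,-0.1],0],[[0.61,0.75,-0.1],0],[[0.61,0.75,-0.1],0],[[0.61,0.75,-0.1],0],[[0.61,0.75,-0.1],0],[[0.61,0.75,-0.1],0]]' | grep pos; python3 -m creep '[[[0.9,0.04,-0.24],0],[[0.9,0.04,-0.24],0],[[0.9,0.04,-0.24],0],[[0.9,0.04,-0.24],0],[[0.9,0.04,-0.24],0],[[0.9,0.04,-0.24],0],[[0.9,0.04,-0.24],0],[[0.9,0.04,-0.24],0]]' |grep pos;  python3 -m creep '[[[0.68,-0.66,-0.25],0],[[0.68,-0.66,-0.25],0],[[0.68,-0.66,-0.25],0],[[0.68,-0.66,-0.25],0],[[0.68,-0.66,-0.25],0],[[0.68,-0.66,-0.25],0],[[0.68,-0.66,-0.25],0],[[0.68,-0.66,-0.25],0]]' 
python3 -c "
from h import *
s=bot.observe();print(s['q'],s['t'])"
```

```text
tool_pos: [348.2, -152.0, 412.0]
tool_pos: [348.5, 146.4, 412.4]
t: 8.97
tool_pos: [126.7, 368.4, 414.1]
orientation: [[-0.012, 0.995, 0.096], [0.966, 0.037, -0.256], [-0.258, 0.09, -0.962]]
ft_force: [1.6, 0.5, 1.0]
width: 0.997
[ 1.07536948  0.07133881  1.35004231 -0.21960725  1.89726228  0.99825052] 8.9667
```

```bash
python3 -m creep '[[[-0.08,-0.8,-0.45],0],[[-0.08,-0.8,-0.45],0],[[-0.08,-0.8,-0.45],0],[[-0.08,-0.8,-0.45],0],[[-0.08,-0.8,-0.45],0],[[-0.08,-0.8,-0.45],0],[[-0.08,-0.8,-0.45],0],[[0,-0.7,-0.5],0]]' 
python3 -c "
from h import *
s=bot.observe();print(s['q'],s['t'])
R=s['orientation'];print(R.T@[-.352,.936,0],R.T@[0,0,1])"
```

```text
t: 9.63
tool_pos: [-137.8, 373.0, 538.7]
orientation: [[-0.013, 0.995, 0.096], [0.966, 0.037, -0.256], [-0.258, 0.089, -0.962]]
ft_force: [-0.2, 0.5, 0.5]
width: 0.999
[ 1.67386613  0.1911127   0.89113635 -0.09469439  2.32512766  1.59261522] 9.6333
[ 0.90879021 -0.31551885 -0.27303518] [-0.25807333  0.08914336 -0.96200396]
```

```bash
python3 -m creep '[[[0.91,-0.32,-0.27],0],[[0.91,-0.32,-0.27],0],[[0.91,-0.32,-0.27],0],[[0.91,-0.32,-0.27],0],[[0.91,-0.32,-0.27],0],[[0.91,-0.32,-0.27],0],[[0.91,-0.32,-0.27],0],[[0.91,-0.32,-0.27],0]]' 
python3 -c "
from h import *
s=bot.observe();print(s['q'],s['t'])
R=s['orientation'];print(R.T@[-.352,.936,0],R.T@[0,0,1])"
```

```text
t: 10.3
tool_pos: [-210.9, 570.6, 460.4]
orientation: [[-0.016, 0.997, 0.08], [0.976, 0.033, -0.214], [-0.216, 0.075, -0.973]]
ft_force: [0.6, -0.1, 0.2]
width: 0.999
[ 1.74972709  0.77664179  0.18760027 -0.06035153  2.40363778  1.68491021] 10.3
[ 0.91938361 -0.320056   -0.22868739] [-0.21615947  0.0746546  -0.97349976]
```

```bash
python3 -m creep '[[[0.92,-0.32,-0.23],0],[[0.92,-0.32,-0.23],0],[[0.92,-0.32,-0.23],0],[[0.92,-0.32,-0.23],0],[[0.92,-0.32,-0.23],0],[[0.92,-0.32,-0.23],0],[[0.92,-0.32,-0.23],0],[[0.92,-0.32,-0.23],0]]' 
python3 -c "
from h import *
s=bot.observe();print(s['q'],s['t'])
R=s['orientation'];print(R.T@[-.352,.936,0],R.T@[0,0,1])"
```

```text
t: 10.97
tool_pos: [-248.2, 667.6, 343.0]
orientation: [[-0.023, 0.999, 0.037], [0.995, 0.026, -0.097], [-0.097, 0.034, -0.995]]
ft_force: [-0.8, 0.0, -0.3]
width: 1.003
[ 1.76881302  0.93779623  0.18770168 -0.01966624  2.11808871  1.73471306] 10.9667
[ 0.93936975 -0.32698818 -0.10326277] [-0.09746677  0.03410948 -0.9946541 ]
```

```bash
python3 -m creep '[[[0.94,-0.33,-0.1],0],[[0.94,-0.33,-0.1],0],[[0.94,-0.33,-0.1],0],[[0.94,-0.33,-0.06],0]]' 
python3 -c "
from h import *
s=bot.observe();print(s['q'],s['t'])
R=s['orientation'];print(R.T@[-.352,.936,0],R.T@[0,0,1])"
```

```text
t: 11.3
tool_pos: [-264.7, 709.3, 289.3]
orientation: [[-0.025, 1.0, 0.011], [0.999, 0.025, -0.027], [-0.027, 0.01, -1.0]]
ft_force: [-0.3, 0.0, 0.2]
width: 0.995
[ 1.77539367  1.00847072  0.18759297 -0.00534855  1.97392397  1.74864271] 11.3
[ 0.94402552 -0.32861149 -0.02881515] [-0.02705769  0.00992063 -0.99958465]
```

```bash
python3 -m creep '[[[0.94,-0.33,-0.03],0],[[0.5,-0.17,-0.01],0]]' 
python3 -c "
from h import *
s=bot.observe();print(s['q'],s['t']);print(s['orientation'])"
```

```text
t: 11.47
tool_pos: [-270.4, 724.1, 268.6]
orientation: [[-0.025, 1.0, 0.001], [1.0, 0.025, -0.001], [-0.001, 0.001, -1.0]]
ft_force: [0.7, 0.1, -0.1]
width: 0.999
[ 1.77723630e+00  1.03500608e+00  1.88666316e-01 -3.51527002e-04
  1.91906787e+00  1.75225274e+00] 11.4667
[[-2.48609202e-02  9.99690763e-01  5.58644569e-04]
 [ 9.99690348e-01  2.48614997e-02 -1.05553453e-03]
 [-1.06909686e-03  5.32230024e-04 -9.99999287e-01]]
```

```bash
python3 -m creep '[[[-0.59,0.81,0],0],[[-0.59,0.81,0],0],[[-0.59,0.81,0],0],[[-0.59,0.81,0],0],[[-0.59,0.81,0],0],[[-0.59,0.81,0],0],[[-0.59,0.81,0],0],[[-0.59,0.81,0],0]]' |grep pos;  python3 -m creep '[[[-0.59,0.81,0],0],[[-0.59,0.81,0],0],[[-0.59,0.81,0],0],[[-0.59,0.81,0],0],[[-0.59,0.81,0],0],[[-0.59,0.81,0],0],[[-0.59,0.81,0],0],[[-0.59,0.81,0],0]]' |grep pos;  python3 -m creep '[[[-0.59,0.81,0],0],[[-0.59,0.81,0],0],[[-0.59,0.81,0],0],[[-0.59,0.81,0],0],[[-0.4,0.55,0],0],[[0,0,0],0]]'
python3 - <<'E'
from h import *
np.set_printoptions(precision=1,suppress=True)
p=snap('wrist','w1.png')
for l,z in [('cup_top_mid',38)]:
    for r in bot.place_of(p,l): print(l,np.array(r['position']),round(r['score'],2),onz(p,r['position'],z))
print(bot.observe()['q'],p['T_tool_cam'])
E
```

```text
tool_pos: [-32.9, 563.2, 273.3]
tool_pos: [230.8, 381.0, 273.4]
t: 13.3
tool_pos: [387.2, 273.1, 272.8]
orientation: [[-0.02, 1.0, 0.001], [1.0, 0.02, 0.0], [0.0, 0.001, -1.0]]
ft_force: [-0.3, 0.9, -0.5]
width: 0.999
cup_top_mid [319.5 201.8] 0.82 [461.7 220.3  38. ]
cup_top_mid [323.  288.4] 0.67 [474.5 105.8  38. ]
cup_top_mid [229.9 230.3] 0.63 [358.1 182.5  38. ]
[0.4 0.2 1.6 0.  1.4 0.3] [[  -0.     1.     0.3   75.7]
 [   1.     0.    -0.    -0.2]
 [  -0.     0.3   -1.  -141.7]
 [   0.     0.     0.     1. ]]
```

View pics/w1.png

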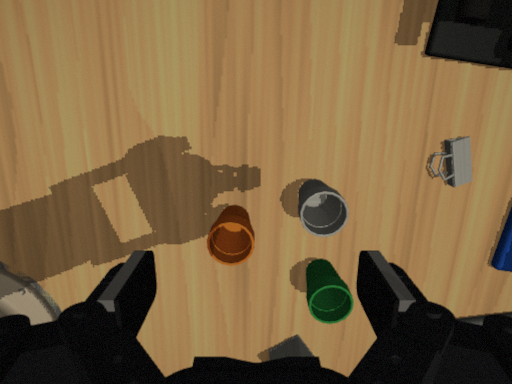

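```bash
python3 -m creep '[[[-0.46,0.61,0.58],0],[[-0.46,0.61,0.58],0],[[-0.46,0.61,0.58],0],[[0,0,0],0],[[0,0,0],0]]' |grep pos
python3 - <<'E'
from h import *
np.set_printoptions(precision=1,suppress=True)
p=snap('wrist','w2.png')
for l,z in [('cup_top_mid',38)]:
    for r in bot.place_of(p,l): print(l,np.array(r['position']),round(r['score'],2),onz(p,r['position'],z))
E
```

```text
tool_pos: [457.9, 222.7, 202.4]
cup_top_mid [272.1 284.4] 0.77 [476.6 104.7  38. ]
cup_top_mid [153.3 208.6] 0.7 [361.3 183.6  38. ]
cup_top_mid [261.9 174. ] 0.63 [462.9 219.8  38. ]
```

View pics/w2.png

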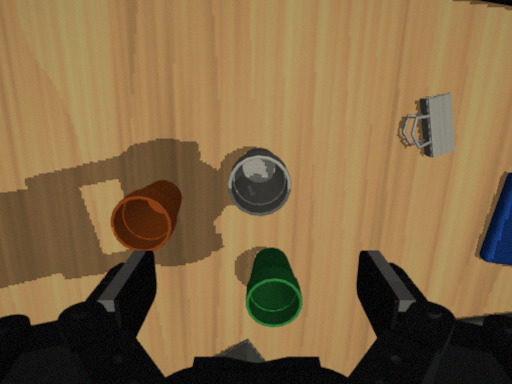

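```bash
python3 - <<'E'
from h import *
np.set_printoptions(precision=1,suppress=True)
from scipy.optimize import least_squares
p=snap('wrist',None)
im=p['img']; 
t=np.linspace(0,2*np.pi,72)
def circ(x,y,r,z): return np.array([proj(p,[x+r*np.cos(a),y+r*np.sin(a),z]) for a in t])
# fit: rim bbox
obs=np.array([229,291,152.5,214])
def f(v):
    c=circ(v[0],v[1],26,76);return np.array([c[:,0].min(),c[:,0].max(),c[:,1].min(),c[:,1].max()])-obs
s=least_squares(f,[460,220]);print(s.x,s.fun)
o=cv2.cvtColor(im,cv2.COLOR_RGB2BGR);o=cv2.resize(o[130:240,200:320],None,fx=5,fy=5,interpolation=0)
for (r,z,c) in [(26,76,(0,0,255)),(19,0,(0,255,0))]:
    cv2.polylines(o,[((circ(*s.x,r,z)-[200,130]+.5)*5).astype(int)],True,c,1)
cv2.imwrite('pics/fit1.png',o)
E
```

```text
[461.1 221.7] [-0.9  0.9  0.1 -0. ]
```

View pics/fit1.png

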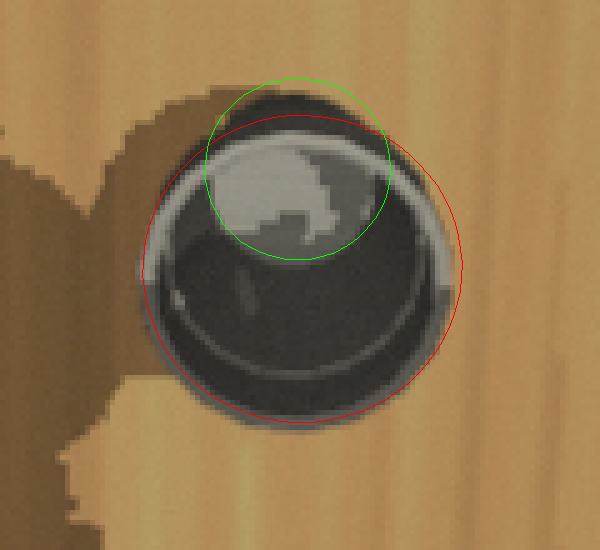

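```bash
python3 -m creep '[[[-0.075,0.075,0.5],0],[[0,0,0.95],0],[[0,0,0.95],0],[[0,0,0.8],0],[[0,0,0.56],0],[[0,0,0],0]]' 0 30 | egrep 'pos|for'
python3 -m creep '[[[0,0,0],0],[[0,0,0],0],[[0,0,0],0],[[0,0,0],0],[[0,0,0],0],[[0,0,0],0],[[0,0,0],0],[[0,0,0],0]]' 255 30
python3 -c "
from h import *
snap('wrist','w3.png')"
```

```text
tool_pos: [459.0, 220.2, 49.9]
ft_force: [-0.6, -0.1, 0.1]
t: 15.13
tool_pos: [462.5, 220.2, 55.1]
orientation: [[-0.025, 1.0, 0.004], [1.0, 0.025, 0.002], [0.002, 0.004, -1.0]]
ft_force: [-3.3, 0.5, 7.8]
width: 0.584
```

View pics/w3.png

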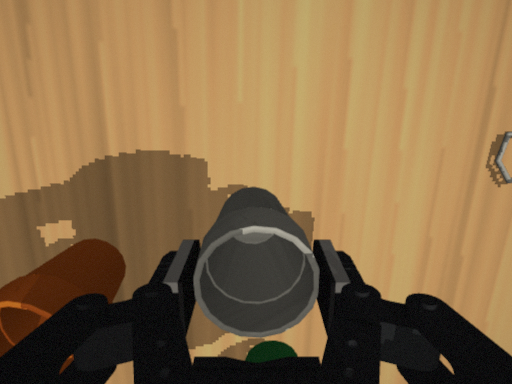

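```bash
python3 -m creep '[[[0,0,-0.4],0],[[0,0,-0.8],0],[[0,0,-0.95],0],[[0,0,-0.95],0],[[0,0,-0.6],0],[[0,0,0],0]]'
python3 -m creep '[[[-0.5,0.05,0],0],[[-0.8,0.08,0],0],[[-0.94,0.095,0],0],[[-0.94,0.095,0],0],[[-0.94,0.095,0],0],[[-0.94,0.095,0],0],[[-0.94,0.095,0],0],[[-0.94,0.095,0],0]]' | grep pos
python3 -m creep '[[[-0.94,0.095,0],0],[[-0.94,0.095,0],0],[[-0.94,0.095,0],0],[[-0.94,0.095,0],0],[[-0.94,0.095,0],0],[[-0.8,0.08,0],0],[[-0.3,0.03,0],0],[[0,0,0],0]]'
python3 - <<'E'
from h import *
np.set_printoptions(precision=1,suppress=True)
p=snap('wrist','w4.png')
for l,z in [('cup_base_mid',33),('coaster',0),('cup_top_mid',38)]:
    for r in bot.place_of(p,l): print(l,np.array(r['position']),round(r['score'],2),onz(p,r['position'],z))
E
```

```text
t: 15.68
tool_pos: [463.6, 220.3, 207.4]
orientation: [[-0.025, 1.0, 0.012], [1.0, 0.025, 0.003], [0.003, 0.012, -1.0]]
ft_force: [1.2, -0.2, -0.6]
width: 0.589
tool_pos: [496.1, -58.9, 200.9]
t: 17.02
tool_pos: [525.2, -290.7, 199.8]
orientation: [[-0.022, 1.0, 0.0], [1.0, 0.022, 0.001], [0.001, 0.0, -1.0]]
ft_force: [0.0, 0.9, -1.1]
width: 0.583
cup_base_mid [252.5 143.5] 0.86 [ 521.3 -266.1   33. ]
cup_top_mid [254.9 241.8] 0.8 [ 525.4 -360.5   38. ]
```

View pics/w4.png

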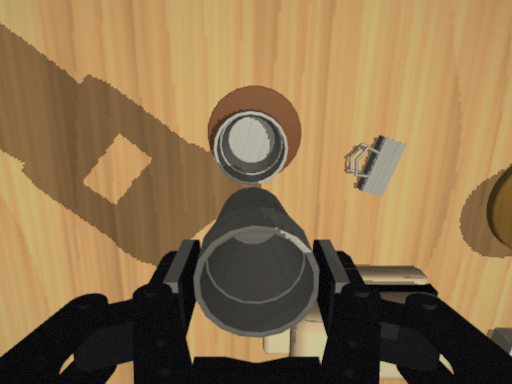

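```bash
cat > ov.py <<'E'
from h import *
import sys
np.set_printoptions(precision=1,suppress=True)
t=np.linspace(0,2*np.pi,72)
def circ(p,x,y,r,z): return np.array([proj(p,[x+r*np.cos(a),y+r*np.sin(a),z]) for a in t])
def ov(p,box,circles,f,k=4):
    x0,y0,x1,y1=box
    o=cv2.cvtColor(p['img'],cv2.COLOR_RGB2BGR)[y0:y1,x0:x1];o=cv2.resize(o,None,fx=k,fy=k,interpolation=0)
    for (x,y,r,z,c) in circles: cv2.polylines(o,[((circ(p,x,y,r,z)-[x0,y0]+.5)*k).astype(int)],True,c,1)
    cv2.imwrite('pics/'+f,o)
E
python3 - <<'E'
from ov import *
s=bot.observe();p=snap('wrist',None);T=s['tool_pos']
print(T)
ov(p,(190,80,330,200),[(524,-268,31,61,(0,0,255)),(524,-268,46,5,(0,255,0)),(524,-268,22,9,(255,255,0))],'fit2.png',5)
E
```

```text
[ 525.6 -287.   200.6]
```

View pics/fit2.png

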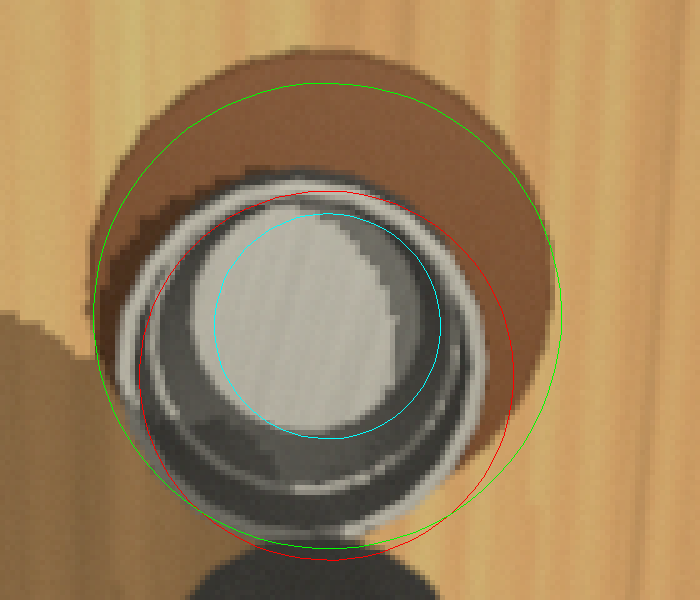

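```bash
python3 - <<'E'
from ov import *
s=bot.observe();p=snap('wrist',None);T=s['tool_pos']
print(T)
ov(p,(180,170,340,340),[(T[0],T[1],26,T[2]+21,(0,0,255)),(T[0],T[1],19,T[2]-55,(0,255,0)),(519.9,-265.3,31,61,(255,255,0))],'fit3.png',4)
for l,z in [('cup_base_mid',33),('coaster',5)]:
    for r in bot.place_of(p,l): print(l,np.array(r['position']),round(r['score'],2),onz(p,r['position'],z))
E
```

```text
[ 525.7 -287.1  200.6]
cup_base_mid [249.9 148.7] 0.96 [ 519.5 -267.3   33. ]
```

View pics/fit3.png

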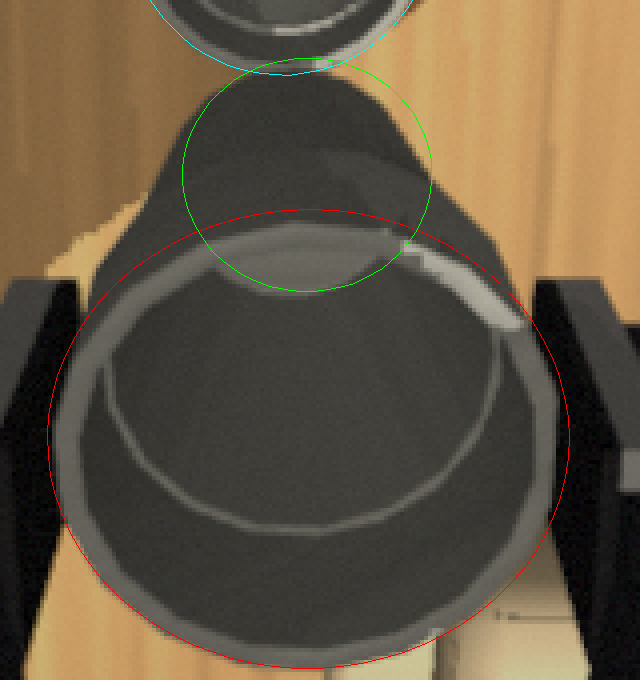

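```bash
python3 - <<'E'
from ov import *
s=bot.observe();p=snap('wrist',None);T=s['tool_pos']
from scipy.optimize import least_squares
obs=np.array([52,558,222,668])/4+[180,180,170,170]-0.5+0.0
def f(v):
    c=circ(p,T[0]+v[0],T[1]+v[1],26,T[2]+v[2]);return np.array([c[:,0].min(),c[:,0].max(),c[:,1].min(),c[:,1].max()])-obs
r=least_squares(f,[0,0,18]);print(r.x,r.fun)
v=r.x
ov(p,(180,170,340,340),[(T[0]+v[0],T[1]+v[1],26,T[2]+v[2],(0,0,255)),(T[0]+v[0],T[1]+v[1],19,T[2]+v[2]-76,(0,255,0)),(T[0]+v[0],T[1]+v[1],24.5,T[2]+v[2]-22,(0,255,0))],'fit4.png',4)
E
```

```text
[-0.3 -2.7 17.7] [-0.1  0.1  0.1 -0.2]
```

View pics/fit4.png

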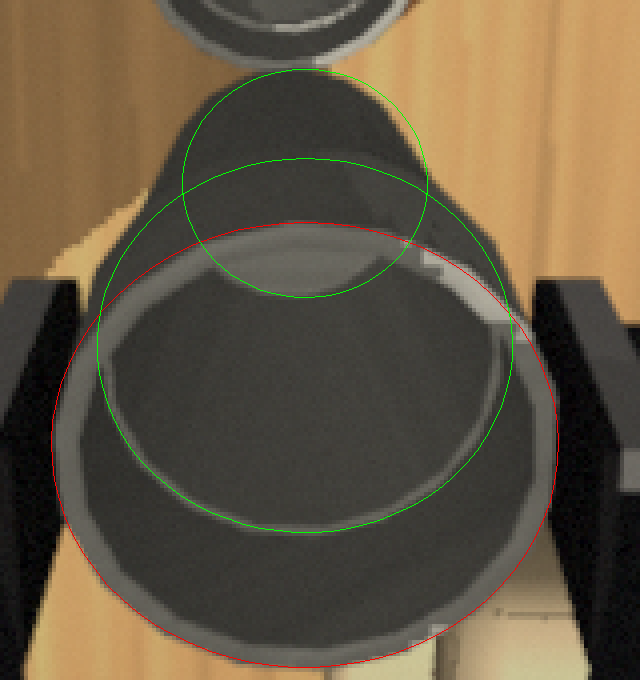

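```bash
python3 -m creep '[[[0.3,-0.05,0.5],0],[[0.3,-0.05,0.8],0],[[0,0,0.5],0],[[0,0,0],0],[[0,0,0],0]]'
python3 - <<'E'
from ov import *
s=bot.observe();p=snap('wrist','w5.png');T=s['tool_pos'];print(T)
ov(p,(180,120,340,300),[(520,-265.7,31,61,(0,0,255)),(T[0]-.3,T[1]-2.7,26,T[2]+17.7,(0,0,255)),(T[0]-1,T[1]-2.7,19,T[2]-58.3,(0,255,0))],'fit5.png',4)
E
```

```text
t: 17.88
tool_pos: [521.0, -264.4, 128.5]
orientation: [[-0.025, 1.0, -0.0], [1.0, 0.025, 0.001], [0.001, -0.0, -1.0]]
ft_force: [-0.1, -0.7, -0.7]
width: 0.581
[ 521.  -264.4  128.5]
```

View pics/fit5.png

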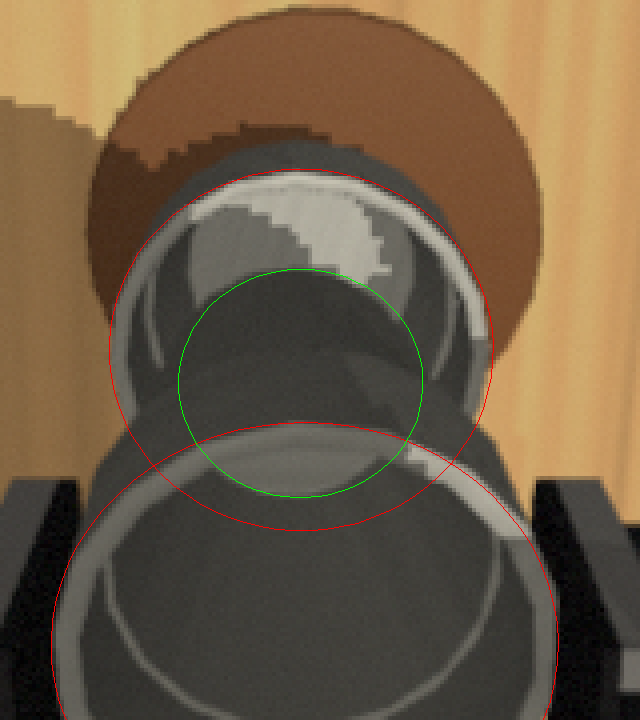

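```bash
python3 -m creep '[[[0.03,0,0.5],0],[[0,0,0.5],0],[[0,0,0.25],0],[[0,0,0],0]]' | egrep 'pos|for'
python3 -m creep '[[[0,0,0.08],0],[[0,0,0.08],0],[[0,0,0.06],0],[[0,0,0],0]]' | egrep 'pos|for'

```

```text
tool_pos: [520.7, -263.3, 77.6]
ft_force: [-0.2, 0.5, 0.3]
tool_pos: [521.1, -263.4, 69.7]
ft_force: [-0.4, -0.6, -2.1]
```

```bash
python3 -m creep '[[[0,0,0.04],0],[[0,0,0.04],0],[[0,0,0],0]]' | egrep 'pos|for'
python3 -m creep '[[[0,0,0.04],0],[[0,0,0],0]]' | egrep 'pos|for'
python3 - <<'E'
from ov import *
p=snap('wrist','w6.png')
E
```

```text
tool_pos: [520.9, -263.3, 66.2]
ft_force: [-0.3, 0.4, -0.5]
tool_pos: [520.9, -263.3, 64.5]
ft_force: [0.2, -0.6, -0.5]
```

View pics/w6.png

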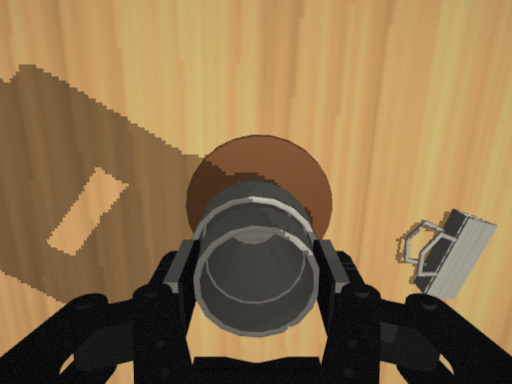

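```bash
python3 -m creep '[[[0,0,0.04],0],[[0,0,0],0]]' | egrep 'pos|for'
python3 -m creep '[[[0,0,0.04],0],[[0,0,0],0]]' | egrep 'pos|for'
python3 -m creep '[[[0,0,0.04],0],[[0,0,0],0]]' | egrep 'pos|for'

```

```text
tool_pos: [521.2, -263.7, 64.2]
ft_force: [-1.9, 0.4, 6.6]
tool_pos: [521.3, -264.1, 64.0]
ft_force: [-7.4, 2.5, 19.1]
tool_pos: [521.3, -264.5, 63.9]
ft_force: [-11.5, 3.3, 30.6]
```

```bash
python3 -m creep '[[[0,0,-0.05],0],[[0,0,-0.05],0],[[0,0,0],0]]' | egrep 'pos|for'
python3 -m creep '[[[0,0,0],0],[[0,0,0],0],[[0,0,0],0],[[0,0,0],0],[[0,0,0],0]]' 0 | egrep 'pos|for|wid'
python3 -m creep '[[[0,0,-0.3],0],[[0,0,-0.8],0],[[0,0,-0.9],0],[[-0.5,0,-0.5],0],[[-0.8,0,0],0],[[0,0,0],0],[[0,0,0],0]]' | egrep 'pos|for|wid'
python3 - <<'E'
from ov import *
p=snap('wrist','w7.png');np.set_printoptions(precision=1,suppress=True)
print(bot.observe()['tool_pos'])
for l,z in [('cup_base_mid',33),('cup_top_mid',47),('coaster',5)]:
    for r in bot.place_of(p,l): print(l,np.array(r['position']),round(r['score'],2),onz(p,r['position'],z))
x,y=520,-265.7
ov(p,(180,80,340,260),[(x,y,31,61,(0,0,255)),(x,y,26,85,(0,255,0)),(x,y,24.5,63,(255,255,0))],'fit7.png',4)
E
```

```text
tool_pos: [521.2, -263.4, 64.3]
ft_force: [0.4, 0.9, -2.2]
tool_pos: [521.0, -263.3, 63.8]
ft_force: [0.4, -1.0, -0.1]
width: 0.994
tool_pos: [522.0, -316.5, 164.6]
ft_force: [0.5, 0.8, -0.7]
width: 0.999
[ 522.  -315.4  164.2]
cup_top_mid [256.8 118.8] 0.79 [ 521.3 -265.3   47. ]
```

View pics/fit7.png

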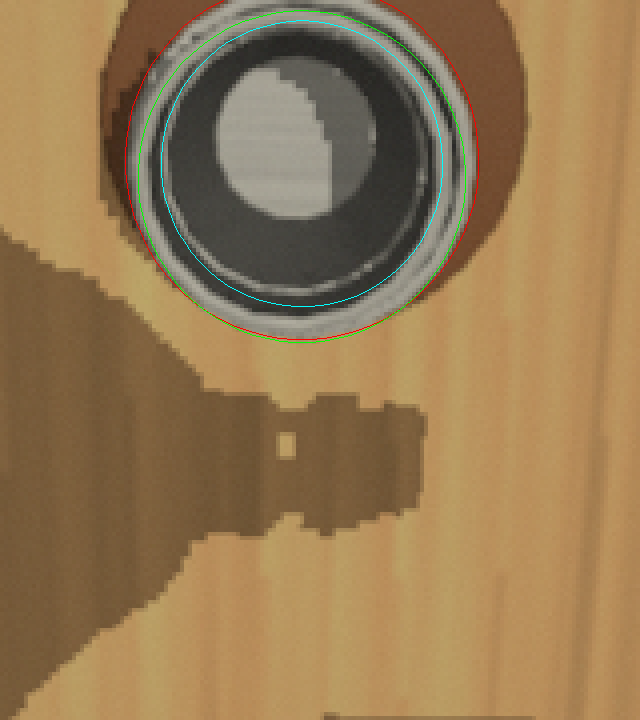

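```bash
python3 -m creep '[[[0.65,0,0],0],[[0.63,0,0.3],0],[[0,0,0.8],0],[[0,0,0.9],0],[[0,0,0.8],0],[[0,0,0.5],0],[[0,0,0.2],0],[[0,0,0],0]]' 0 | egrep 'pos|for'
```

```text
tool_pos: [520.4, -263.1, 22.5]
ft_force: [0.9, 0.3, 0.5]
```

```bash
python3 -m creep '[[[0,0,0],0],[[0,0,0],0],[[0,0,0],0],[[0,0,0],0],[[0,0,0],0],[[0,0,0],0],[[0,0,0],0]]' 255 60 | egrep 'pos|for|wid|t:'
python3 - <<'E'
from ov import *
p=snap('wrist','w8.png')
E
```

```text
t: 22.27
tool_pos: [521.7, -264.6, 26.3]
ft_force: [-1.3, 1.4, 7.7]
width: 0.72
```

View pics/w8.png

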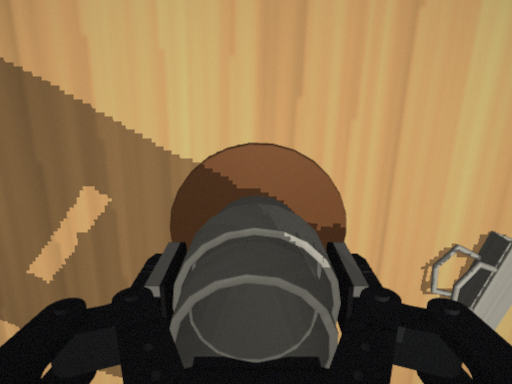

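```bash
python3 -m creep '[[[0,0,-0.2],0],[[0,0,-0.5],0],[[0,0,-0.7],0],[[0,0,-0.8],0],[[0,0,-0.8],0],[[0,0,-0.8],0],[[0,0,-0.6],0],[[0,0,0],0]]' | egrep 'pos|for|wid|t:'
cat > win.py <<'E'
from ov import *
from scipy.optimize import least_squares
P=[]
for n,seed,box in [('scene',(207,226),(170,200,250,290)),('top',(251,121),(215,85,285,170))]:
    p=snap(n,n+'1.png'); P.append((p,seed,box))
res=[];quads=[]
for (p,seed,box),f in zip(P,['pics/scene0.png','pics/top0.png']):
    im=cv2.imread(f); p['img']=cv2.cvtColor(im,cv2.COLOR_BGR2RGB)
    g=cv2.cvtColor(im,cv2.COLOR_BGR2GRAY);g=cv2.GaussianBlur(g,(3,3),0)
    m=(g<35).astype(np.uint8);n,l=cv2.connectedComponents(m);L=l[seed[1],seed[0]]
    c=(l==L).astype(np.uint8); cs,_=cv2.findContours(c,0,1)
    r=cv2.minAreaRect(cs[0]); a=cv2.contourArea(cs[0])
    h=cv2.convexHull(cs[0]); q=cv2.approxPolyDP(h,4,True)[:,0].astype(float)
    print(L,a,cv2.moments(c,True)['m10']/c.sum(),cv2.moments(c,True)['m01']/c.sum(),q.tolist()); quads.append(q)
def axes(yaw,tilt=np.radians(35)):
    n=np.array([-np.sin(tilt)*np.cos(yaw),-np.sin(tilt)*np.sin(yaw),np.cos(tilt)]);y=np.array([-np.sin(yaw),np.cos(yaw),0]);return np.cross(y,n),y,n
def corners(v):
    X,Y,n=axes(v[2]);c=np.array([v[0],v[1],115]);return [c+33*(a*X+b*Y) for a,b in [(1,1),(1,-1),(-1,-1),(-1,1)]]
def f(v,which=(0,1)):
    o=[]
    for i in which:
        pr=np.array([proj(P[i][0],X) for X in corners(v)])
        for pt in pr:
            d=quads[i]-pt;o+=list(d[np.argmin((d**2).sum(1))])
    return o
for w in [(0,),(1,),(0,1)]:
    r=least_squares(lambda v:f(v,w),[715,-8,0]);print(w,r.x,np.degrees(r.x[2]),np.array(r.fun))
v=r.x;print('target mid',np.array([v[0],v[1],115])+128*axes(v[2])[2],'n',axes(v[2])[2])
os=[]
for (p,seed,box) in P:
    x0,y0,x1,y1=box;o=cv2.cvtColor(p['img'],cv2.COLOR_RGB2BGR)[y0:y1,x0:x1];o=cv2.resize(o,None,fx=4,fy=4,interpolation=0)
    pr=np.array([proj(p,X) for X in corners(v)]);cv2.polylines(o,[((pr-[x0,y0]+.5)*4).astype(int)],True,(0,0,255),1);os.append(cv2.resize(o,(340,360)))
cv2.imwrite('pics/win.png',np.hstack(os))
E
python3 win.py
```

```text
t: 22.98
tool_pos: [522.5, -265.3, 206.8]
ft_force: [0.7, -0.8, -1.2]
width: 0.721
36 604.0 208.60278207109738 230.13601236476043 [[188.0, 226.0], [206.0, 216.0], [229.0, 234.0], [210.0, 244.0]]
3 715.0 249.53645833333334 119.97005208333333 [[261.0, 105.0], [264.0, 131.0], [238.0, 135.0], [235.0, 109.0]]
(0,) [716.7  -6.1   0.2] 9.162956777275252 [-0.5 -1.2  1.9  0.4 -0.6  0.5 -0.9  0.5]
(1,) [717.6  -4.8   0.2] 11.038651221319034 [ 2.8  1.6 -2.1  2.3 -2.4 -1.6  1.7 -2.3]
(0, 1) [717.1  -5.4   0.2] 10.020531484805316 [-0.9 -1.5  1.9 -0.3 -0.3  0.1 -1.   0.5  2.4  1.7 -2.6  1.9 -2.5 -2.1
  1.6 -2.3]
target mid [644.8 -18.2 219.9] n [-0.6 -0.1  0.8]
```

View pics/win.png

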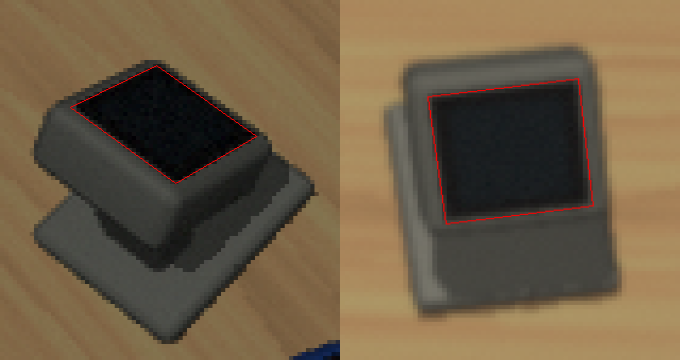

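View pics/scene1.png

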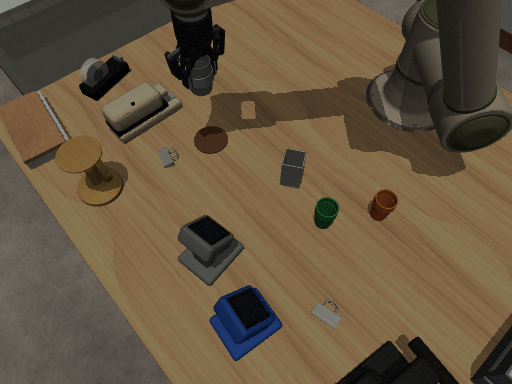

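```bash
python3 -m creep '[[[0.3,0.06,-0.3],0],[[0.5,0.1,-0.5],0],[[0.66,0.14,-0.52],0],[[0.66,0.14,-0.52],0],[[0.66,0.14,-0.52],0],[[0.66,0.14,-0.52],0],[[0.66,0.14,-0.52],0],[[0.66,0.14,-0.52],0]]' | egrep 'pos|for|wid|t:'
python3 -m creep '[[[0.66,0.14,-0.52],0],[[0.66,0.14,-0.52],0],[[0.66,0.14,-0.52],0],[[0.66,0.14,-0.52],0],[[0.66,0.14,-0.52],0],[[0.66,0.14,-0.52],0],[[0.5,0.1,-0.4],0],[[0.2,0,-0.2],0]]' 
python3 -c "
from h import *
s=bot.observe();print(s['q'],s['tool_pos'])"
```

```text
t: 23.75
tool_pos: [555.7, -70.7, 357.5]
ft_force: [0.5, -0.5, -2.1]
width: 0.716
t: 24.42
tool_pos: [588.6, 117.6, 506.9]
orientation: [[-0.028, 1.0, 0.001], [1.0, 0.028, 0.002], [0.002, 0.001, -1.0]]
ft_force: [-0.8, -0.2, -1.9]
width: 0.717
[ 1.47836385e-03  5.75129290e-01  3.94587133e-01  1.87636399e-03
  2.17124117e+00 -2.55086680e-02] [588.60960816 117.56555197 506.92624321]
```

```bash
python3 -m creep '[[[0.12,0.84,-0.45],0],[[0.12,0.84,-0.45],0],[[0.12,0.84,-0.45],0],[[0.12,0.84,-0.45],0],[[0.12,0.84,-0.45],0],[[0.12,0.84,-0.45],0],[[0.12,0.84,-0.45],0],[[0.12,0.84,-0.45],0]]' 
cat > st.py <<'E'
from h import *
s=bot.observe();R=s['orientation'];z=R[:,2];np.set_printoptions(precision=3,suppress=True)
print('q',s['q'],'tilt',np.degrees(np.arccos(-z[2])),'az',np.degrees(np.arctan2(z[1],z[0])))
print('out',R.T@[.985,.174,0],'up',R.T@[0,0,1],'x',R.T@[1,0,0],'y',R.T@[0,1,0])
E
python3 st.py
```

```text
t: 25.08
tool_pos: [658.9, 121.8, 494.7]
orientation: [[-0.026, 0.991, 0.134], [0.999, 0.023, 0.026], [0.022, 0.134, -0.991]]
ft_force: [0.5, -1.0, -2.1]
width: 0.717
q [-0.002  0.716  0.187  0.03   2.104 -0.009] tilt 7.8146482358910765 az 10.915300944525704
out [0.148 0.98  0.136] up [ 0.022  0.134 -0.991] x [-0.026  0.991  0.134] y [0.999 0.023 0.026]
```

```bash
python3 -m creep '[[[0.13,0.9,-0.38],0],[[0.13,0.9,-0.38],0],[[0.13,0.9,-0.38],0],[[0.13,0.9,-0.38],0],[[0.13,0.9,-0.38],0],[[0.13,0.9,-0.38],0],[[0.13,0.9,-0.38],0],[[0.13,0.9,-0.38],0]]' ; python3 st.py
```

```text
t: 25.75
tool_pos: [707.7, 127.1, 493.5]
orientation: [[-0.032, 0.957, 0.289], [0.998, 0.016, 0.054], [0.047, 0.29, -0.956]]
ft_force: [0.1, -0.1, -2.1]
width: 0.715
q [-0.005  0.732  0.187  0.059  1.928 -0.   ] tilt 17.107377152652116 az 10.635583327641129
out [0.143 0.945 0.294] up [ 0.047  0.29  -0.956] x [-0.032  0.957  0.289] y [0.998 0.016 0.054]
```

Works well; keep going (out 0.85, up 0.5 → tool (0.145, 0.95, −0.23)).

```bash
python3 -m creep '[[[0.14,0.94,-0.25],0],[[0.14,0.94,-0.25],0],[[0.14,0.94,-0.25],0],[[0.14,0.94,-0.25],0],[[0.14,0.94,-0.25],0],[[0.14,0.94,-0.25],0],[[0.14,0.94,-0.25],0],[[0.14,0.94,-0.25],0]]' ; python3 st.py
```

```text
t: 26.42
tool_pos: [751.7, 133.5, 505.6]
orientation: [[-0.041, 0.894, 0.446], [0.997, 0.005, 0.082], [0.072, 0.448, -0.891]]
ft_force: [0.7, 0.2, -1.6]
width: 0.712
q [-0.006  0.739  0.187  0.087  1.75   0.005] tilt 26.9993388620149 az 10.456176857959063
out [0.133 0.881 0.454] up [ 0.072  0.448 -0.891] x [-0.041  0.894  0.446] y [0.997 0.005 0.082]
```

```bash
python3 -m creep '[[[0.14,0.95,-0.12],0],[[0.14,0.95,-0.12],0],[[0.14,0.95,-0.12],0],[[0.14,0.95,-0.12],0],[[0.14,0.95,-0.12],0],[[0.14,0.95,-0.12],0],[[0,0,0],0]]' ; python3 st.py
python3 - <<'E'
from h import *
snap('wrist','w9.png');snap('scene','s9.png')
E
```

```text
t: 27.0
tool_pos: [782.2, 137.7, 520.4]
orientation: [[-0.051, 0.829, 0.558], [0.995, -0.007, 0.102], [0.088, 0.56, -0.824]]
ft_force: [-1.0, -1.2, -2.1]
width: 0.714
q [-0.007  0.743  0.187  0.106  1.617  0.006] tilt 34.52742870981604 az 10.343596831114032
out [0.123 0.815 0.567] up [ 0.088  0.56  -0.824] x [-0.051  0.829  0.558] y [ 0.995 -0.007  0.102]
```

View pics/w9.png

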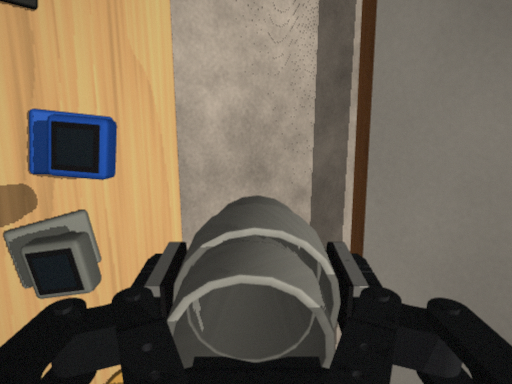

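View pics/s9.png

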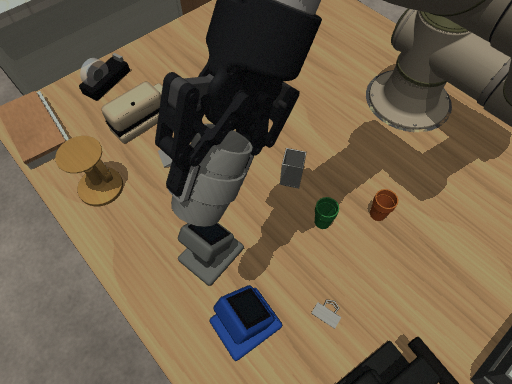

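```bash
python3 -m creep '[[[-0.12,-0.19,0.04],0],[[-0.24,-0.38,0.08],0],[[-0.4,-0.64,0.135],0],[[-0.4,-0.64,0.135],0],[[-0.4,-0.64,0.135],0],[[-0.4,-0.64,0.135],0],[[-0.4,-0.64,0.135],0],[[-0.4,-0.64,0.135],0]]' | egrep 'pos|for|wid|t:'
python3 -m creep '[[[-0.4,-0.64,0.135],0],[[-0.4,-0.64,0.135],0],[[-0.4,-0.64,0.135],0],[[-0.28,-0.45,0.1],0],[[-0.16,-0.25,0.05],0],[[0,0,0],0],[[0,0,0],0]]' ; python3 st.py
python3 - <<'E'
from h import *
np.set_printoptions(precision=1,suppress=True)
p=snap('wrist','w10.png');snap('scene','s10.png')
E
```

```text
t: 27.77
tool_pos: [663.2, 34.5, 383.1]
ft_force: [0.6, -0.1, -1.8]
width: 0.716
t: 28.35
tool_pos: [593.5, -27.5, 301.8]
orientation: [[-0.05, 0.83, 0.556], [0.995, -0.007, 0.101], [0.088, 0.558, -0.825]]
ft_force: [0.2, 1.5, -0.9]
width: 0.717
q [-0.376  0.137  1.651  0.402  0.868 -0.585] tilt 34.406776481663975 az 10.312856258824395
out [0.123 0.816 0.565] up [ 0.088  0.558 -0.825] x [-0.05   0.83   0.556] y [ 0.995 -0.007  0.101]
```

View pics/w10.png

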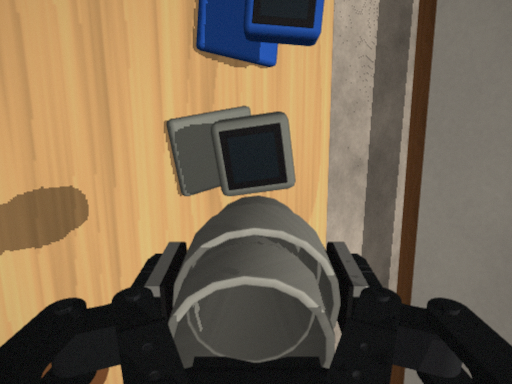

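View pics/s10.png

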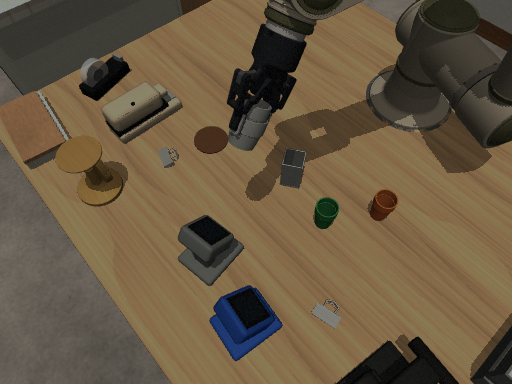

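```bash
python3 - <<'E'
from ov import *
from scipy.optimize import least_squares
p=snap('wrist',None);print(bot.observe()['tool_pos'])
g=cv2.GaussianBlur(cv2.cvtColor(p['img'],cv2.COLOR_RGB2GRAY),(3,3),0)
m=(g<38).astype(np.uint8);n,l=cv2.connectedComponents(m);c=(l==l[152,252]).astype(np.uint8)
h=cv2.convexHull(cv2.findContours(c,0,1)[0][0]);q=cv2.approxPolyDP(h,4,True)[:,0].astype(float);print(q.tolist(),c.sum())
def axes(yaw,tilt):
    n=np.array([-np.sin(tilt)*np.cos(yaw),-np.sin(tilt)*np.sin(yaw),np.cos(tilt)]);y=np.array([-np.sin(yaw),np.cos(yaw),0]);return np.cross(y,n),y,n
def cor(v):
    X,Y,n=axes(v[2],np.radians(35));c=np.array([v[0],v[1],115]);return [c+33*(a*X+b*Y) for a,b in [(1,1),(1,-1),(-1,-1),(-1,1)]]
def f(v):
    o=[]
    for X in cor(v):
        d=q-proj(p,X);o+=list(d[np.argmin((d**2).sum(1))])
    return o
r=least_squares(f,[717,-6,.17]);print(r.x,np.degrees(r.x[2]),r.fun)
for l in ['scan_window']:
    for x in bot.place_of(p,l): print(x, onz(p,x['position'],115))
s=bot.observe();n=axes(r.x[2],np.radians(35))[2];W=np.array([*r.x[:2],115])
tz=s['orientation'][:,2];print('ang',np.degrees(np.arccos(-tz@n)))
tgt=W+128*n+6.7*tz;print('tgt',tgt,'tool units',s['orientation'].T@(tgt-s['tool_pos'])/40)
E
```

```text
[594.  -26.9 302.3]
[[277.0, 125.0], [284.0, 181.0], [229.0, 189.0], [219.0, 133.0]] 3391
[715.1  -4.8   0.2] 9.915521529324323 [-1.8  2.3 -2.6 -1.7  1.4 -2.   2.1  1. ]
{'position': [250.9, 156.8], 'score': 0.63} [713.2  -3.5 115. ]
ang 0.6133073213791864
tgt [646.5 -16.8 214.3] tool units [-0.  -0.1  2.6]
```

```bash
python3 -m creep '[[[0,-0.02,0.2],0],[[0,-0.02,0.4],0],[[0,-0.02,0.5],0],[[0,-0.02,0.5],0],[[0,-0.02,0.4],0],[[0,0,0.3],0],[[0,0,0.2],0],[[0,0,0],0]]'; python3 -m creep '[[[0,0,0],0],[[0,0,0],0],[[0,0,0],0],[[0,0,0],0]]';python3 st.py
python3 - <<'E'
from h import *
snap('wrist','w11.png');snap('scene','s11.png');snap('top','t11.png')
s=bot.observe();R=s['orientation'];tz=R[:,2]
n=np.array([-.565,-.099,.819]);W=np.array([716,-5,115]);m=s['tool_pos']-6.7*tz;d=m-W
print('d',d@n,'lat',np.linalg.norm(d-(d@n)*n),s['joint_velocities'])
E
```

```text
t: 29.22
tool_pos: [645.8, -16.7, 214.9]
orientation: [[-0.052, 0.831, 0.554], [0.995, -0.007, 0.103], [0.089, 0.556, -0.826]]
ft_force: [-0.5, 0.4, -1.4]
width: 0.719
t: 29.55
tool_pos: [645.6, -17.3, 217.4]
orientation: [[-0.051, 0.829, 0.557], [0.995, -0.007, 0.101], [0.088, 0.559, -0.825]]
ft_force: [0.9, 0.2, -2.6]
width: 0.719
q [-0.318  0.325  1.642  0.443  0.681 -0.619] tilt 34.44697737914657 az 10.310696881126594
out [0.123 0.816 0.566] up [ 0.088  0.559 -0.825] x [-0.051  0.829  0.557] y [ 0.995 -0.007  0.101]
d 131.16835084495074 lat 0.09256432451549186 [-3.21415306e-04  3.53901356e-03 -2.92854995e-04 -9.75096702e-04
 -9.74469435e-05  5.14623855e-04]
```

View pics/s11.png

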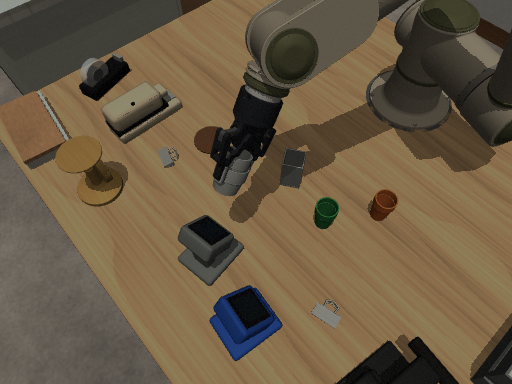

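View pics/w11.png

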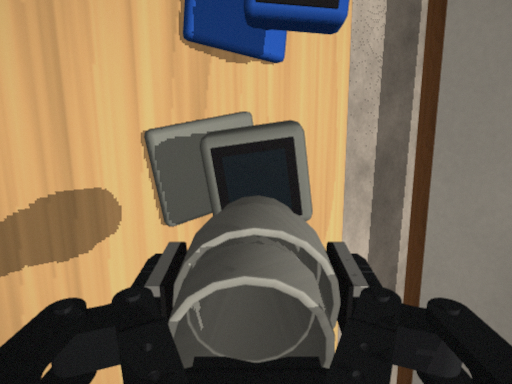

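View pics/t11.png

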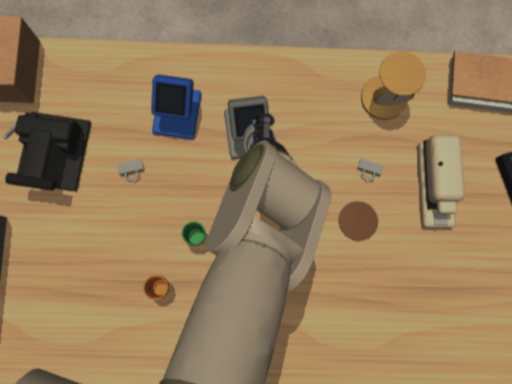

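```bash
python3 - <<'E'
from ov import *
p=snap('wrist',None);s=bot.observe();R=s['orientation'];T=s['tool_pos']
b=cv2.resize(cv2.cvtColor(p['img'],cv2.COLOR_RGB2BGR)[180:384,150:360],None,fx=3.5,fy=2.8*1.0,interpolation=0)
def C(r,h,col,off=(0,-0.0)):
    # h above base underside
    pts=np.array([proj(p,T+R@np.array([off[0]+r*np.cos(a),off[1]+r*np.sin(a),-6.7-(h-28)])) for a in t])
    cv2.polylines(b,[((pts-[150,180]+.5)*[3.5,2.8]).astype(int)],True,col,1)
o=(-2.5,0)
C(31,56,(0,0,255),o);C(26,80,(0,255,0),o);C(24.5,0,(255,255,0),o);C(29,30,(255,0,255),o)
cv2.imwrite('pics/fit11.png',b);print(T,s['t'])
E
```

```text
[645.6 -17.2 216.8] 29.75
```

View pics/fit11.png

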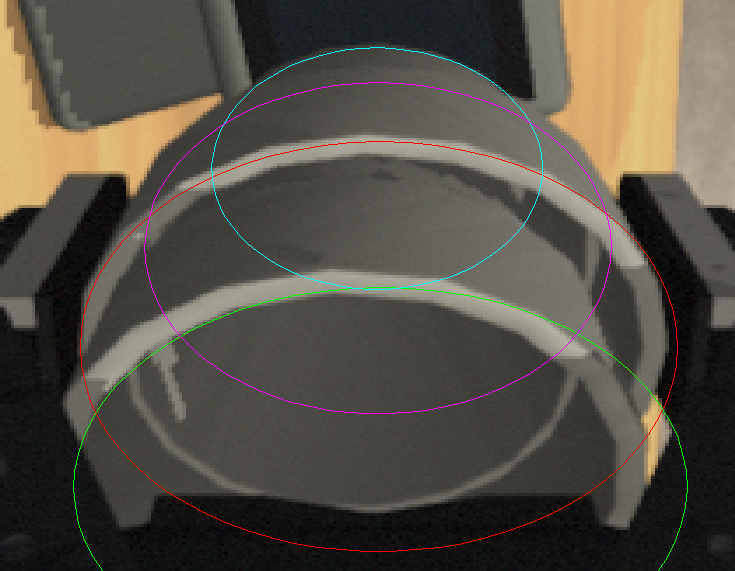

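```bash
python3 -c "
from h import *
print(bot.sign_off()); s=bot.observe(); print(s['t'],s['tool_pos'],s['width'],s['ft_force'])"
```

```text
the job is handed in; nothing more can be done
None
the job is handed in; nothing more can be done
```

I set the grey narrow cup into the wide cup on the coaster, gripped the wide cup at 60 N, lifted the pair and held it at the grey reader's window. I handed the job in at about 29.8 s of the 51 s allowed.

**How the tilt was made:** the moves only allow turns about the tool's own axis. I got the tilt by pushing the arm past its reach, which leans the tool outward. A trial of this at the start tilted the empty gripper about 17.7°, and I undid that before touching any cup.

**Last checks before handing in:**
- **Squareness:** the tool was tilted 34.4° at azimuth 10.3°. I fitted the window at 35° and 9.9°, so the tool is about 0.6° off square.
- **Position:** my estimate put the stack's underside about 103 mm from the window and well under 1 mm off its centre line. Calibration and how the cup sits in the jaws add a few mm of uncertainty.
- **Grip:** the opening was 0.72, about 61 mm, which matches the 62 mm band. The arm was almost still.
- **Seating:** contact came at about the expected floor height, and the wrist picture looked the same at the end as when I first gripped the stack.
- **Surroundings:** the last pictures showed the pot, clips and look-alike cups where they started. I felt no sign of touching the reader.

**What did not fully agree:** in the last model overlay the upper cup's rim sat about 2 mm to the downhill side and looked about 5% smaller than predicted. I put this down to the play between the cups and to calibration, since the picture matched the one from when the stack was first gripped. The wide cup's rim and foot were also a couple of pixels off the model, so it may be tipped about 2° in the grip.

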